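# Square a gold wafer into the corner of the measuring stage

## Robot

A 6-joint arm with a two-finger parallel gripper is mounted at the origin on the work surface. World frame = base frame: x ahead of the robot, y to its left, z up, the work surface at z = 0. Lengths are in m, angles in rad, forces in N, time in s.
With the tool pointing down it reaches from about 0.25 to 0.775 m from the base axis. Payload 4 kg.
Tool frame: the origin (TCP) lies on the centre line of the jaws, within the pads' length; the fingertips stand 14 mm ahead of it and the grasp point (between the pads) lies 5 mm behind it (robot.tcp_to_tips is the distance from the TCP to the fingertips, in m); z points along the fingers, y is the line along which they close (so a half turn about z gives the same grasp; the last joint's range is limited). The gripper opens to 94 mm and grips with 3 to 60 N. Pads are 16 mm wide; open, the fingers measure 119 mm over their backs; the gripper's body (75 mm by 177 mm) begins 78 mm behind the grasp point.
Start: joints at [1.027, 0.087, 1.371, -0, 1.684, -0.103], TCP at [0.235, 0.497, 0.22] pointing down, gripper open.
Joint ranges: [-3.1, 3.1], [-0.76, 2.03], [0.27, 2.55], [-1.08, 4.22], [0.17, 2.65], [-2.57, 2.57]. Speed limits (rad/s): [2.79, 2.79, 3.14, 3.14, 3.14, 3.14].

## Interface

Orientations are given as [roll, pitch, yaw] about the fixed x, y, z axes, in that order (R = Rz(yaw) Ry(pitch) Rx(roll)).
In Python, from bench import robot gives the robot as it stands.
- The arm moves only by the tool carry_out, never from a script. Its argument "increments" is a list of rows, each a list of 3 entries, a list of its own where there are three numbers: the closure in counts, from 0 (fully open) to 255 (shut), then the shift along the tool's x, y, z in mm, then the turn about the tool's z in degrees. In form: [[fingers, [dx, dy, dz], twist], ...]. A call has 1 to 8 rows; each row shifts and turns the commanded pose from where the row before left it, along the tool's axes as they then stand; what a row does not reach is not made up. A row lasts 1/10 s, in which the tool goes at most 50 mm and 8.59 degrees, less where a joint would pass 70% of its speed; a pose out of reach is approached as far as the arm can. A call with a gripper value outside its range is refused whole. The fingers move at their own pace and stop on an object; the grip force is fixed at half the most. Time passes only in rows, so rows that do not move let the fingers close. It gives the time, the measured TCP pose, the force, the opening and the grip force at its end, in the units of the state.
- robot.get_obs(): the state, without advancing time (a new reading comes with each control period).
- robot.snapshot(name): name is "side" or "top"; returns the picture (480x640x3 uint8, blue, green, red); there is no depth.
- robot.get_calibration(name): a dict with "vfov" (degrees; the focal length in pixels is half the picture's height over the tangent of half this angle, whatever the lens; pixels are square), "cx", "cy" (the principal point, pixels), "k1" (the pictures are not rectified: a ray, as slopes to the right and down, at radius r is drawn at 1 + k1 r^2 times it, then the intrinsics apply), "T" (4x4, takes a point from camera to world coordinates). Camera axes: x right, y down, z forward; pixel columns grow to the right and rows downward; lengths in m; the calibration is good to about 2 mm. A picture is of the moment at which its call begins. get_calibration takes no time and is no camera call.
- robot.close_job(): hands the job in; it is judged then, once.
The state is a dict: "time": time; "joint_positions": joint angles; "qvel": joint speeds; "joint_torque": joint torques, N m; "tool_pos": TCP position; "ee_rot": TCP orientation; "wrist_force": force on the tool from outside, world axes, zero at the start; "wrist_torque": the same for the moment, N m; "width": finger opening in m; "finger_force": force on a finger pad.
Only numpy, scipy, OpenCV 4.12 (cv2) and the standard library are available. Lean on these libraries where they do the work, as an engineer would, in place of code of your own. Each camera call takes 0.05 s, during which the arm holds its last target. There are 200 camera calls.

## Task

Take the blue-handled nudging stick out of its wooden stand and, touching the gold wafer with nothing but the stick, push the wafer until its long edge is pressed flat against the long fence of the black stage, then slide it along until its short edge is pressed against the short fence, so that it ends flush with both. Gold is soft: at each fence press lightly but definitely (6 to 8 N on the stick, for half a second) and never push the wafer with more than 10 N. Then stand the stick back in its stand, let go, and leave everything else on the table where it is.

Things in the scene. Friction and masses are not known exactly. Their poses are not given: they have to be found in the camera images.
- stage: Black slab fixed to the table, left or right, 200 mm square, 12 mm high; origin at the centre of its underside. Two aluminium fences on it, 12 mm wide and 10 mm high, form a square corner towards its +x, +y corner, faces parallel to its axes. Both fences are clamped at settings that differ every time and are NOT reported: find them by sight or by feel.
- long_rail: Dark fixed rail at the stage's +x edge, carrying the long fence (140 mm long, along the stage's y). Frame: the stage's centre, at the stage's top (12 mm up), axes as the stage's. The fence's face, looking to -x, lies somewhere from x = +61 to +79 mm in this frame, and runs from y = -74 to +66 mm.
- short_rail: Dark fixed rail at the stage's +y edge, carrying the short fence (74 mm long, along the stage's x). Frame: the stage's centre, at the stage's top (12 mm up), axes as the stage's. The fence's face, looking to -y, lies somewhere from y = +66 to +84 mm in this frame, and runs from x = -15 to +59 mm.
- long_pin (a joint): Red touch pin, 4 mm wide, in the long fence's face at y = +27 mm of the stage: 0 = standing out 3 mm from the face, 0.003 m = pushed in flush with it. Its spring is very weak (under 0.05 N); it springs out if the wafer leaves.
- short_pin (a joint): Red touch pin, 4 mm wide, in the short fence's face at x = +50 mm of the stage: 0 = standing out 3 mm from the face, 0.003 m = pushed in flush with it. Its spring is very weak (under 0.05 N); it springs out if the wafer leaves.
- wafer_center (a point): Centre (half-way up) of the gold wafer: a loose flat plate 46 mm (x) by 64 mm (y), 6 mm thick, about 0.3 kg, on the stage, its centre 16 to 52 mm short of its seated place along each axis, up to 0.25 rad askew. Its y edge belongs along the long fence. Drag 0.7 to 2 N. Pushed askew against a fence at its middle it may jam: nudge the end that stands off.
- stick_grip (a point): Middle of the handle of the nudging stick. Loose, 60 g, 102 mm long, standing upright, tip down (its z is up). Handle: blue plastic, 18 mm square (sides along this frame's x and y), 56 mm high, from 28 mm below this point to 28 mm above. Below it a blue round collar 32 mm across and 6 mm thick (28 to 34 mm below this point), then a round white stem 12 mm across and 40 mm long; its flat tip is 74 mm below this point. Grip it by the handle.
- stick_tip (a point): Centre of the flat end face of the stick's stem; z up along the stick.
- stand_mouth (a point): Centre of the square hole, at the top face of the wooden stand (block 70 x 70 x 46 mm, fixed to the table; this point is 46 mm above the table). The hole is 20 mm square, goes right through, sides along this frame's x and y. With the stick in place its collar rests on this face, its tip is 40 mm below this point and its grip point 34 mm above.
- weight: Steel balance weight, 28 mm across, 42 mm high, loose; leave alone. Origin at the centre of its underside.
- loupe: Black eye loupe, 34 mm across, 26 mm high, loose; leave alone. Origin at the centre of its underside.
- mug: White mug, 76 mm across, 90 mm high, handle at its +y, loose; leave alone. Origin at the centre of its underside.
- copper_wafer: Copper-coloured plate 46 x 64 x 6 mm lying in the grey sample tray; leave alone. Origin at the centre of its underside.
- flask: Dark steel flask, 70 mm across, 235 mm high, loose; leave alone. Origin at the centre of its underside.
- card_box: Blue box 80 x 120 x 50 mm, loose; leave alone. Origin at the centre of its underside.
- acid_bottle: Small amber test-acid bottle, 36 mm across, 70 mm high, loose; leave alone. Origin at the centre of its underside.
Not all that is in view belongs to the job. Leave any green or grey look-alike of the part that bears stick_grip alone.

How it is judged:
By the outcome, as a careful person would: the job done as asked, in the order asked, and still so for the second after the job is handed in, with the robot touching nothing.
It also fails if it takes over 72 s, if anything falls off the work surface, if the arm or the gripper's body presses on something with over 40 N, if the wrist force passes 120 N, or if a joint passes its speed limit or range.

## Working session

There is one attempt and no reset: what is moved stays moved. The work goes in short steps, Python scripts to look and compute and a tool call to move; the robot and the scene stay as the last step left them, time stands still between calls to the robot, and variables do not carry over. Pictures are saved under pics/ and viewed, at most 10 in all, crops included, and the job is handed in when it is done.

Besides the shell and the picture viewer there is one more tool, called after ">>>" in YAML: its name, and indented under it one key for each argument. carry_out: Moves the arm, as the interface text tells. Its arguments: {"type":"object","properties":{"increments":{"type":"array","items":{"type":"array"}}},"required":["increments"]}

```bash
mkdir -p pics; ls
python3 - <<'E'
from bench import robot
import cv2,numpy as np
for n in("side","top"):
    cv2.imwrite(f"pics/{n}0.png",robot.snapshot(n)); c=robot.get_calibration(n)
    print(n,c["vfov"],c["cx"],c["cy"],c["k1"],np.round(c["T"],4).tolist())
o=robot.get_obs(); print({k:np.round(v,3).tolist() for k,v in o.items()})
E
```

```text
pics
side 54.64262724327099 323.27801264198195 242.19342774712078 0.014522257652146455 [[0.9923, -0.0609, 0.1081, 0.4466], [-0.1236, -0.5615, 0.8182, -0.7082], [0.0109, -0.8253, -0.5646, 0.6425], [0.0, 0.0, 0.0, 1.0]]
top 52.28929889131859 317.9368412825302 244.79346318327572 -0.03004717590733146 [[-0.0096, -0.9878, 0.1556, 0.3841], [-0.9999, 0.0109, 0.0072, 0.0885], [-0.0088, -0.1555, -0.9878, 1.1293], [0.0, 0.0, 0.0, 1.0]]
{'time': 0.1, 'joint_positions': [1.027, 0.088, 1.372, -0.0, 1.684, -0.103], 'qvel': [0.0, -0.0, -0.004, -0.001, 0.0, 0.0], 'joint_torque': [0.003, -34.125, -30.33, 0.072, 0.03, -0.0], 'tool_pos': [0.234, 0.497, 0.218], 'ee_rot': [-3.14, -0.0, 2.701], 'wrist_force': [0.311, 0.444, -0.134], 'wrist_torque': [-0.003, -0.038, -0.016], 'finger_force': 0.0, 'width': 0.094}
```

View pics/side0.png

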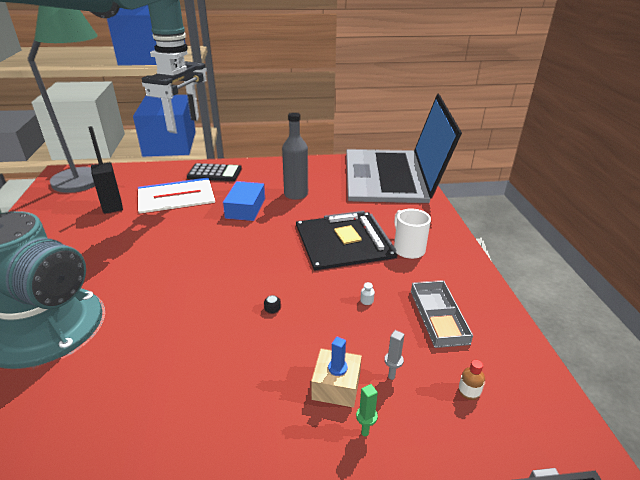

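View pics/top0.png

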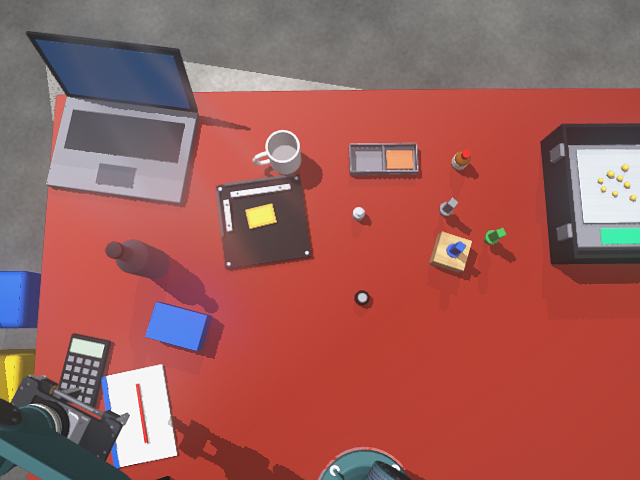

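Side view: blue stick in the wooden stand (338,355), look-alikes grey (395,350) and green (368,405), stage (345,240) with gold wafer (347,235). Top view: candidates for the stick are blue (455,250), grey (448,207), green (495,236). I choose the blue one, which stands in the wooden block. The stage is at (265,222), with its long fence at the top and its short fence at the left.

```bash
cat > h.py <<'E'
from bench import robot
import cv2,numpy as np
def KD(c):
    f=240/np.tan(np.radians(c["vfov"]/2))
    return np.array([[f,0,c["cx"]],[0,f,c["cy"]],[0,0,1.]]),np.array([c["k1"],0,0,0,0.])
def ray(n,p):
    c=robot.get_calibration(n);K,D=KD(c);T=np.array(c["T"])
    q=cv2.undistortPoints(np.array(p,float).reshape(-1,1,2),K,D).reshape(-1,2)
    return T[:3,3],np.c_[q,np.ones(len(q))]@T[:3,:3].T
def onz(n,p,z):
    o,d=ray(n,p); return o+d*((z-o[2])/d[:,2])[:,None]
def pix(n,P):
    c=robot.get_calibration(n);K,D=KD(c);T=np.linalg.inv(np.array(c["T"]))
    return cv2.projectPoints(np.array(P,float).reshape(-1,1,3),cv2.Rodrigues(T[:3,:3])[0],T[:3,3],K,D)[0].reshape(-1,2)
def two(ps,pt):
    o1,d1=ray("side",[ps]);o2,d2=ray("top",[pt]);d1,d2=d1[0],d2[0]
    s=np.linalg.lstsq(np.c_[d1,-d2],o2-o1,rcond=None)[0]
    a,b=o1+s[0]*d1,o2+s[1]*d2
    return (a+b)/2,np.linalg.norm(a-b)
def crop(img,x0,y0,w,h,s): return cv2.resize(img[y0:y0+h,x0:x0+w],None,fx=s,fy=s,interpolation=cv2.INTER_CUBIC)
E
python3 - <<'E'
from h import *
t=cv2.imread("pics/top0.png");s=cv2.imread("pics/side0.png")
a=crop(t,205,165,120,110,5);b=crop(t,415,190,100,90,4)
c=crop(s,300,325,120,120,4)
cv2.imwrite("pics/stage0.png",a)
im=np.zeros((480,800,3),np.uint8); im[:360,:400]=b; im[:400,400:]=cv2.resize(c,(400,400)); cv2.imwrite("pics/stand0.png",im)
print(onz("top",[[265,222]],.012),onz("top",[[455,245]],.1),onz("top",[[362,298],[360,213]],.03),onz("top",[[135,255]],0.1))
E
```

```text
[[0.61525838 0.21961176 0.012     ]] [[ 0.54252457 -0.19609992  0.1       ]] [[ 0.43562278 -0.00096533  0.03      ]
 [ 0.63013002 -0.00094535  0.03      ]] [[0.52838971 0.48772039 0.1       ]]
```

View pics/stage0.png

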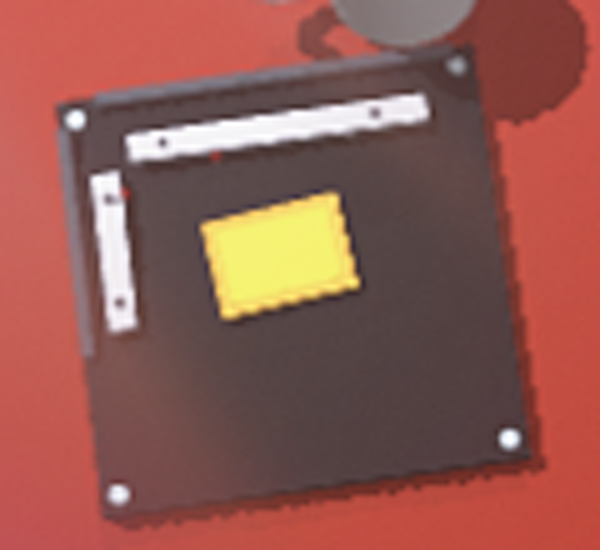

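View pics/stand0.png

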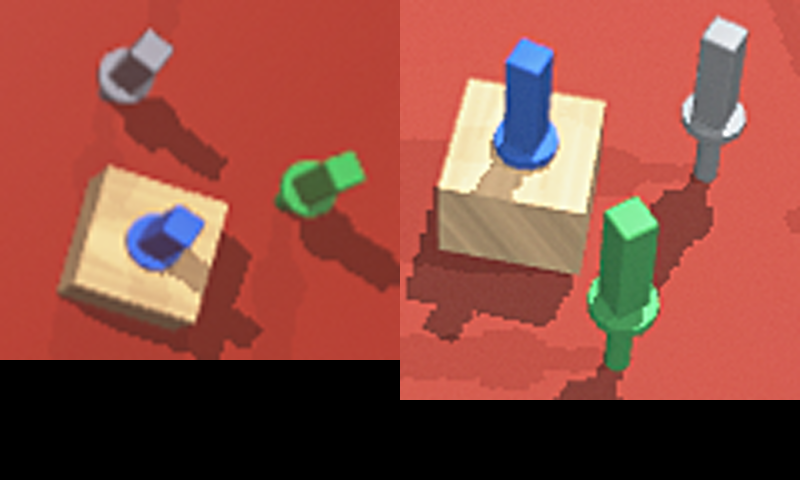

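The stage crop shows screws at crop (75,120), (457,66), (510,439), (118,494), the gold wafer at (280,257), the long fence along the top and the short fence at the left. In the stand crop, the blue stick is in the wooden block. Its grey and green look-alikes stand free about 60-70 mm away.

```bash
cat > m.py <<'E'
from h import *
def blob(n,img,m,roi):
    x,y,w,h=roi; z=np.zeros_like(m); z[y:y+h,x:x+w]=m[y:y+h,x:x+w]
    cs=cv2.findContours(z,cv2.RETR_EXTERNAL,cv2.CHAIN_APPROX_NONE)[0]
    return max(cs,key=cv2.contourArea).reshape(-1,2)
def rect(n,c,z):
    P=onz(n,c,z)[:,:2]*1000
    r=cv2.minAreaRect(P.astype(np.float32)); return r
def hsv(img): return cv2.cvtColor(img,cv2.COLOR_BGR2HSV)
def up(img,k=4): return cv2.resize(img,None,fx=k,fy=k,interpolation=cv2.INTER_CUBIC)
E
python3 - <<'E'
from m import *
t=cv2.imread("pics/top0.png"); k=4; H=hsv(up(t)); S=lambda c:(c+.5)/k-.5
def do(lo,hi,roi,z,name):
    m=cv2.inRange(H,np.array(lo),np.array(hi)); c=blob("top",t,m,[v*k for v in roi])
    r=rect("top",S(c.astype(float)),z); print(name,np.round(r[0],1),np.round(r[1],1),round(r[2],1)); return c
do((22,100,120),(35,255,255),(240,195,45,40),.018,"gold")
do((8,40,120),(25,200,255),(425,225,60,55),.046,"stand top(+sides)")
do((105,120,225),(120,255,255),(440,235,35,30),.108,"handle top")
do((0,0,190),(179,60,255),(229,182,65,16),.022,"long fence")
do((0,0,190),(179,60,255),(221,198,13,36),.022,"short fence")
sc=np.array([[75,120],[457,66],[510,439],[118,494]])/5+np.array([205,165])-.4
P=onz("top",sc,.012)[:,:2]*1000; print("screws",P.round(1).tolist(),P.mean(0))
st=np.array([[108,165],[228,203],[195,323],[68,285]])/4+np.array([415,190])-.4
Q=onz("top",st,.046)[:,:2]*1000; print("stand",Q.round(1).tolist(),Q.mean(0),[np.linalg.norm(Q[i]-Q[i-1]) for i in range(4)])
ht=np.array([[183,206],[206,230],[186,246],[163,222]])/4+np.array([415,190])-.4
Q=onz("top",ht,.108)[:,:2]*1000; print("htop",Q.round(1).tolist(),Q.mean(0))
# handle top by two views: side crop scale 4 *400/480
s=np.array([530,57]);s=(s-[400,0])*1.2/4+[300,325]-.4
print(two(s,ht.mean(0)))
for nm,px in(("grey",[142+10,45]),("green",[347,168])): print(nm,onz("top",[np.array(px)/4+[415,190]],.102))
E
```

```text
gold [629.  229.3] [45.3 63.6] 13.6
stand top(+sides) [ 536.5 -200.1] [79.1 78.8] 71.5
handle top [ 539.2 -205.1] [15.9 15.3] 53.6
long fence [689.6 230.9] [ 13.3 141. ] 7.6
short fence [631.3 306.3] [74.7 13.5] 7.6
screws [[697.1, 327.8], [721.1, 147.0], [542.6, 122.9], [518.9, 303.9]] [619.92394611 225.40005658]
stand [[583.4, -182.5], [561.0, -249.0], [493.6, -226.6], [515.6, -156.8]] [ 538.40591508 -203.74239201] [np.float64(72.46997712168054), np.float64(70.15271481577376), np.float64(71.03245655984811), np.float64(73.20475605256252)]
htop [[549.5, -205.7], [536.5, -217.2], [528.1, -206.1], [541.1, -194.6]] [ 538.81577154 -205.89236376]
(array([ 0.53902374, -0.20627911,  0.10666231]), np.float64(2.7869839165839095e-05))
grey [[ 0.637761   -0.19637873  0.102     ]]
green [[ 0.5692301  -0.29730788  0.102     ]]
```

```bash
cat >> h.py <<'E'
from scipy.spatial.transform import Rotation as R
def obs():
    o=robot.get_obs(); return o,R.from_euler("xyz",o["ee_rot"]).as_matrix()
def delta(target):   # target world mm -> tool-frame mm
    o,M=obs(); return M.T@(np.array(target,float)-np.array(o["tool_pos"])*1000)
E
python3 - <<'E'
from m import *
print("move",delta([539,-205,180]).round(1))
t=cv2.imread("pics/top0.png");s=cv2.imread("pics/side0.png")
print("mug",onz("top",[[285,147]],.09),onz("side",[[413,215]],.09),"flask base",onz("side",[[295,193]],.0), "box",onz("top",[[178,326]],.05))
q=np.array([[520,40],[553,50],[540,77],[508,66]],float);q=(q-[400,0])*1.2/4+[300,325]-.4
P=onz("side",q,.108)[:,:2]*1000;print(P.round(1).tolist(),[np.degrees(np.arctan2(*(P[i]-P[i-1])[::-1]))%90 for i in range(4)])
E
```

```text
move [-575.  -504.9   39.3]
mug [[0.76896711 0.16722563 0.09      ]] [[0.77234942 0.18057494 0.09      ]] flask base [[0.51941838 0.4818275  0.        ]] box [[0.37739012 0.40455021 0.05      ]]
[[535.7, -196.3], [550.2, -204.4], [541.5, -220.3], [527.8, -211.9]] [np.float64(63.14594045188606), np.float64(60.802068762417676), np.float64(61.403057381239705), np.float64(58.54322217346129)]
```

>>> carry_out:
  increments:
    - [60, [-36, -31.5, 0], 0]
    - [100, [-36, -31.5, 0], 0]
    - [100, [-36, -31.5, 0], 0]
    - [100, [-36, -31.5, 0], 0]
    - [100, [-36, -31.5, 0], 0]
    - [100, [-36, -31.5, 0], 0]
    - [100, [-36, -31.5, 0], 0]
    - [100, [-36, -31.5, 0], 0]

```text
time: 0.9
tool_pos: [0.3877, 0.1448, 0.2192]
ee_rot: [3.141, -0.0, 2.701]
wrist_force: [0.6, 0.7, 0.3]
width: 0.0572
finger_force: 0.0
```

>>> carry_out:
  increments:
    - [100, [-36, -31.5, 0], 0]
    - [100, [-36, -31.5, 0], 0]
    - [100, [-36, -31.5, 0], 0]
    - [100, [-36, -31.5, 0], 0]
    - [100, [-36, -31.5, 0], 0]
    - [100, [-36, -31.5, 0], 0]
    - [100, [-36, -31.5, 10], -3]
    - [100, [-34, -31.5, 20], -3]

```text
time: 1.7
tool_pos: [0.542, -0.2045, 0.1907]
ee_rot: [-3.141, 0.004, 2.807]
wrist_force: [-0.0, 1.1, 0.6]
width: 0.0572
finger_force: 0.0
```

>>> carry_out:
  increments:
    - [100, [0, 0, 0], 0]
    - [100, [0, 0, 0], 0]

```text
time: 1.9
tool_pos: [0.5401, -0.2022, 0.1876]
ee_rot: [3.14, -0.004, 2.803]
wrist_force: [0.4, 1.1, 0.4]
width: 0.0572
finger_force: 0.0
```

Run:
```python
from m import *
o,M=obs(); print({k:np.round(o[k],4) for k in("time","tool_pos","ee_rot","wrist_force","width")}, delta([539,-205,68]).round(1))
t=robot.snapshot("top");s=robot.snapshot("side")
im=np.hstack([crop(t,410,180,100,100,4),crop(s,290,290,120,120,3.3333)]);cv2.imwrite("pics/above.png",im)
```

```text
{'time': np.float64(1.9), 'tool_pos': array([ 0.5401, -0.2022,  0.1876]), 'ee_rot': array([ 3.1404, -0.0044,  2.8034]), 'wrist_force': array([0.4148, 1.0649, 0.3948]), 'width': np.float64(0.0572)} [ -0.5  -3.2 119.6]
```

View pics/above.png

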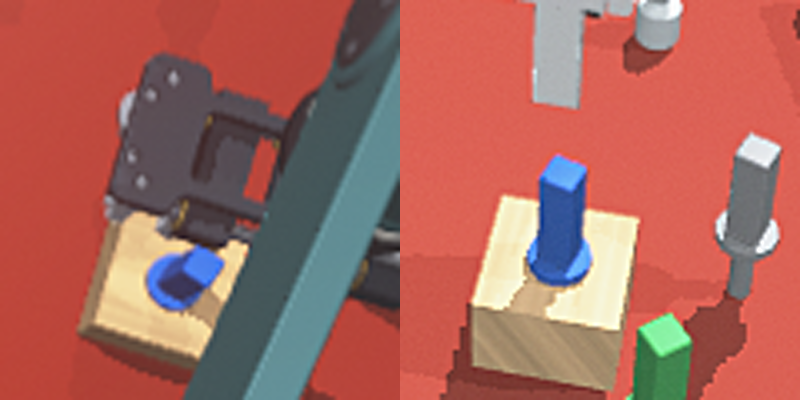

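The crop shows the gripper above the stick, blue handle top at about (203,268) in the left half, with nothing under the fingers. I still need to turn +12° and shift a little, then descend.

>>> carry_out:
  increments:
    - [100, [-0.5, -3, 0], 6]
    - [100, [0, 0, 0], 6]
    - [100, [0, 0, 30], 0]
    - [100, [0, 0, 30], 0]
    - [100, [0, 0, 25], 0]
    - [100, [0, 0, 20], 0]
    - [100, [0, 0, 13], 0]
    - [100, [0, 0, 0], 0]

```text
time: 2.8
tool_pos: [0.5393, -0.2033, 0.0708]
ee_rot: [-3.142, -0.002, 2.598]
wrist_force: [-1.2, -0.0, -0.7]
width: 0.0575
finger_force: 0.0
```

>>> carry_out:
  increments:
    - [255, [0, 0, 0], 0]
    - [255, [0, 0, 0], 0]
    - [255, [0, 0, 0], 0]
    - [255, [0, 0, 0], 0]
    - [255, [0, 0, 0], 0]

```text
time: 3.3
tool_pos: [0.5405, -0.2052, 0.0722]
ee_rot: [3.142, 0.001, 2.596]
wrist_force: [-0.6, -0.3, 0.2]
width: 0.0205
finger_force: 0.1
```

Run:
```python
from h import *
o,M=obs(); print({k:np.round(o[k],4).tolist() for k in("time","tool_pos","ee_rot","wrist_force","wrist_torque","width","finger_force")})
```

```text
{'time': 3.3, 'tool_pos': [0.5405, -0.2052, 0.0722], 'ee_rot': [3.1416, 0.001, 2.5959], 'wrist_force': [-0.6176, -0.2546, 0.1512], 'wrist_torque': [-0.0826, -0.0224, 0.0157], 'width': 0.0205, 'finger_force': 0.1057}
```

>>> carry_out:
  increments:
    - [255, [0, 0, 0], 0]
    - [255, [0, 0, 0], 0]
    - [255, [0, 0, 0], 0]
    - [255, [0, 0, 0], 0]

```text
time: 3.7
tool_pos: [0.5405, -0.2052, 0.0721]
ee_rot: [-3.142, 0.001, 2.596]
wrist_force: [-0.8, -0.6, 1.8]
width: 0.0177
finger_force: 30.0
```

Gripped: width is 17.7 mm at 30 N. Lifting straight out, then carrying.

>>> carry_out:
  increments:
    - [255, [0, 0, -15], 0]
    - [255, [0, 0, -35], 0]
    - [255, [0, 0, -38], 0]
    - [255, [18.4, 39.8, 0], 0]
    - [255, [18.4, 39.8, 0], 0]
    - [255, [18.4, 39.8, 0], 0]
    - [255, [18.4, 39.8, 0], 0]
    - [255, [18.4, 39.8, 0], 0]

```text
time: 4.5
tool_pos: [0.5647, 0.0148, 0.1604]
ee_rot: [3.141, 0.0, 2.596]
wrist_force: [0.5, 0.1, -0.8]
width: 0.0177
finger_force: 30.0
```

>>> carry_out:
  increments:
    - [255, [18.4, 39.8, 0], 0]
    - [255, [18.4, 39.8, 0], 0]
    - [255, [18.4, 39.8, 0], 0]
    - [255, [18.4, 39.8, 0], 0]
    - [255, [18, 39.8, 0], 0]
    - [255, [0, 0, 0], 0]
    - [255, [0, 0, 0], 0]
    - [255, [0, 0, 0], 0]

```text
time: 5.3
tool_pos: [0.5898, 0.2297, 0.1599]
ee_rot: [-3.141, 0.0, 2.595]
wrist_force: [-0.4, 0.5, -1.5]
width: 0.0179
finger_force: 30.0
```

```bash
cat > st.py <<'E'
from m import *
C=np.array([619.9,225.4]);a=np.radians(7.6);X=np.array([np.cos(a),np.sin(a)]);Y=np.array([-np.sin(a),np.cos(a)])
def stage(p): d=np.asarray(p)[...,:2]-C; return np.stack([d@X,d@Y],-1)
def report():
    o,M=obs(); p=np.array(o["tool_pos"])*1000
    f=np.array(o["wrist_force"])[:2]
    print("t",round(o["time"],2),"tcp",p.round(1),"stage xy",stage(p).round(1),"F stage",[round(float(f@X),2),round(float(f@Y),2)],"Fz",round(o["wrist_force"][2],2),"w",round(o["width"],4),"grip",round(o["finger_force"],1))
    print("tool step per mm: +X",(M.T@np.r_[X,0]).round(3),"+Y",(M.T@np.r_[Y,0]).round(3))
def gold(img):
    k=4;m=cv2.inRange(hsv(up(img)),np.array((22,100,120)),np.array((35,255,255)))
    cs=[c.reshape(-1,2) for c in cv2.findContours(m[4*165:4*275,4*205:4*330],cv2.RETR_EXTERNAL,cv2.CHAIN_APPROX_NONE,)[0]]
    c=max(cs,key=len)+[4*205,4*165]
    r=rect("top",(c+.5)/k-.5,.018); print("gold stage",stage(r[0]).round(1),np.round(r[1],1),"yaw rel",round(r[2]-7.6,1))
E
python3 - <<'E'
from st import *
report(); t=robot.snapshot("top");s=robot.snapshot("side");gold(t)
cv2.imwrite("pics/ap.png",np.hstack([crop(t,205,150,130,130,3),crop(s,280,150,150,130,2.7)[:390]]) if 0 else cv2.resize(s[130:290,270:450],None,fx=4,fy=3.7))
E
```

```text
t 5.3 tcp [589.8 229.7 159.9] stage xy [-29.3   8.3] F stage [-0.3, 0.51] Fz -1.45 w 0.0179 grip 30.0
tool step per mm: +X [-0.778  0.628 -0.   ] +Y [ 0.628  0.778 -0.   ]
gold stage [ 31.7 -24.9] [3.6 3.5] yaw rel -7.3
```

View pics/ap.png

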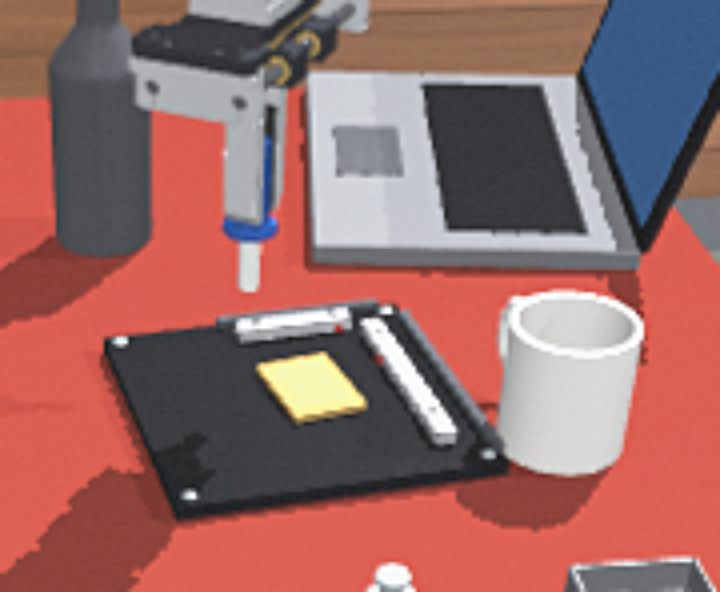

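The side crop shows the stick upright, tip at (248,285), over the clear part of the stage and short of the gold wafer (312,386). The arm blocks the top view, so I'll use the side view for the wafer.

>>> carry_out:
  increments:
    - [255, [0, 0, 30], 0]
    - [255, [0, 0, 30], 0]
    - [255, [0, 0, 12], 0]
    - [255, [0, 0, 5], 0]
    - [255, [0, 0, 2.5], 0]
    - [255, [0, 0, 0], 0]
    - [255, [0, 0, 0], 0]

```text
time: 6.1
tool_pos: [0.5908, 0.2308, 0.0819]
ee_rot: [3.139, 0.002, 2.596]
wrist_force: [0.4, 0.4, -1.4]
width: 0.0178
finger_force: 30.0
```

```bash
cat >> st.py <<'E'
def gold_side(img):
    k=4;m=cv2.inRange(hsv(up(img)),np.array((20,60,120)),np.array((38,255,255)))
    x,y,w,h=310,205,80,55
    cs=cv2.findContours(m[k*y:k*(y+h),k*x:k*(x+w)],cv2.RETR_EXTERNAL,cv2.CHAIN_APPROX_NONE)[0]
    c=max(cs,key=cv2.contourArea).reshape(-1,2)+[k*x,k*y]
    r=rect("side",(c+.5)/k-.5,.018); b=stage(cv2.boxPoints(r)); print("gold stage",stage(r[0]).round(1),np.round(r[1],1),"yaw rel",round(r[2]-7.6,1))
E
python3 - <<'E'
from st import *
report(); gold_side(robot.snapshot("side"))
E
```

```text
t 6.1 tcp [590.8 230.8  81.9] stage xy [-28.1   9.2] F stage [0.43, 0.38] Fz -1.41 w 0.0178 grip 30.0
tool step per mm: +X [-0.779  0.627  0.003] +Y [0.627 0.779 0.001]
gold stage [9.6 1.1] [48.9 72. ] yaw rel 5.8
```

>>> carry_out:
  increments:
    - [255, [-2.5, -3.1, 1.5], 0]
    - [255, [0, 0, 0], 0]
    - [255, [-2.33, 1.88, 0], 0]
    - [255, [-2.33, 1.88, 0], 0]
    - [255, [-2.33, 1.88, 0], 0]
    - [255, [-2.33, 1.88, 0], 0]
    - [255, [-2.33, 1.88, 0], 0]
    - [255, [-2.33, 1.88, 0], 0]

```text
time: 6.95
tool_pos: [0.6081, 0.2291, 0.0785]
ee_rot: [-3.141, -0.001, 2.596]
wrist_force: [-1.5, 0.5, -0.6]
width: 0.018
finger_force: 30.0
```

Run:
```python
from st import *
report(); gold_side(robot.snapshot("side")); report()
```

```text
t 6.95 tcp [608.1 229.1  78.5] stage xy [-11.3   5.2] F stage [-1.42, 0.71] Fz -0.57 w 0.018 grip 30.0
tool step per mm: +X [-0.779  0.627 -0.001] +Y [0.627 0.779 0.   ]
gold stage [16.8 -0.4] [49.2 71.8] yaw rel 3.8
t 7.0 tcp [608.6 229.1  78.5] stage xy [-10.7   5.2] F stage [-0.42, -0.07] Fz -0.81 w 0.0174 grip 30.0
tool step per mm: +X [-0.779  0.627 -0.   ] +Y [0.627 0.779 0.   ]
```

>>> carry_out:
  increments:
    - [255, [-2.33, 1.88, -0.5], 0]
    - [255, [-2.33, 1.88, 0], 0]
    - [255, [-2.33, 1.88, 0], 0]
    - [255, [-2.33, 1.88, 0], 0]
    - [255, [0, 0, 0], 0]

```text
time: 7.5
tool_pos: [0.6207, 0.2306, 0.0792]
ee_rot: [3.141, 0.001, 2.596]
wrist_force: [-0.3, -0.2, -1.2]
width: 0.0178
finger_force: 30.0
```

Run:
```python
from st import *
report(); gold_side(robot.snapshot("side"))
```

```text
t 7.5 tcp [620.7 230.6  79.2] stage xy [1.5 5.1] F stage [-0.36, -0.13] Fz -1.24 w 0.0178 grip 30.0
tool step per mm: +X [-0.779  0.627  0.001] +Y [0.627 0.779 0.   ]
gold stage [29.5 -0.8] [48.5 71.5] yaw rel -0.4
```

>>> carry_out:
  increments:
    - [255, [2.3, -1.9, 0], 0]
    - [255, [-2.5, -3.1, 0], 0]
    - [255, [-2.33, 1.88, 0], 0]
    - [255, [-1.56, 1.25, 0], 0]
    - [255, [-1.56, 1.25, 0], 0]
    - [255, [-1.56, 1.25, 0], 0]
    - [255, [-1.56, 1.25, 0], 0]
    - [255, [0, 0, 0], 0]

```text
time: 8.35
tool_pos: [0.6289, 0.2278, 0.0791]
ee_rot: [3.141, 0.0, 2.596]
wrist_force: [-0.6, -0.4, -0.1]
width: 0.0178
finger_force: 30.0
```

Run:
```python
from st import *
report(); gold_side(robot.snapshot("side"))
```

```text
t 8.35 tcp [628.9 227.8  79.1] stage xy [9.2 1.2] F stage [-0.67, -0.35] Fz -0.08 w 0.0178 grip 30.0
tool step per mm: +X [-0.779  0.627  0.   ] +Y [0.627 0.779 0.   ]
gold stage [37.1 -1. ] [48.6 71. ] yaw rel -0.9
```

>>> carry_out:
  increments:
    - [255, [-0.39, 0.31, 0], 0]
    - [255, [-0.39, 0.31, 0], 0]
    - [255, [-0.39, 0.31, 0], 0]
    - [255, [0, 0, 0], 0]

```text
time: 8.8
tool_pos: [0.63, 0.2279, 0.0791]
ee_rot: [3.142, -0.0, 2.596]
wrist_force: [-0.7, -0.7, -0.7]
width: 0.0183
finger_force: 30.0
```

>>> carry_out:
  increments:
    - [255, [-0.39, 0.31, 0], 0]
    - [255, [-0.39, 0.31, 0], 0]
    - [255, [0, 0, 0], 0]

```text
time: 9.1
tool_pos: [0.6311, 0.228, 0.0791]
ee_rot: [3.141, 0.0, 2.596]
wrist_force: [-1.0, -0.0, -0.5]
width: 0.0179
finger_force: 30.0
```

Run:
```python
from st import *
report(); gold_side(robot.snapshot("side"))
```

```text
t 9.1 tcp [631.1 228.   79.1] stage xy [11.4  1.1] F stage [-1.04, 0.14] Fz -0.51 w 0.0179 grip 30.0
tool step per mm: +X [-0.779  0.627  0.   ] +Y [0.627 0.779 0.   ]
gold stage [39.2 -0.9] [47.9 71.4] yaw rel -1.6
```

>>> carry_out:
  increments:
    - [255, [-0.39, 0.31, 0], 0]
    - [255, [0, 0, 0], 0]

```text
time: 9.35
tool_pos: [0.6316, 0.228, 0.0792]
ee_rot: [3.141, 0.0, 2.596]
wrist_force: [-1.0, 0.5, -0.2]
width: 0.0178
finger_force: 30.0
```

>>> carry_out:
  increments:
    - [255, [-0.39, 0.31, 0], 0]
    - [255, [0, 0, 0], 0]

```text
time: 9.55
tool_pos: [0.6319, 0.2281, 0.0791]
ee_rot: [-3.141, -0.0, 2.596]
wrist_force: [-1.4, -0.1, -0.2]
width: 0.018
finger_force: 30.0
```

>>> carry_out:
  increments:
    - [255, [-0.39, 0.31, 0], 0]
    - [255, [0, 0, 0], 0]

```text
time: 9.75
tool_pos: [0.6321, 0.2281, 0.0791]
ee_rot: [-3.141, -0.001, 2.596]
wrist_force: [-1.9, -0.5, -0.4]
width: 0.0176
finger_force: 30.0
```

Run:
```python
from st import *
report(); s=robot.snapshot("side"); gold_side(s)
cv2.imwrite("pics/c1.png",crop(s,320,200,80,60,9))
```

```text
t 9.75 tcp [632.1 228.1  79.1] stage xy [12.5  1. ] F stage [-1.95, -0.25] Fz -0.44 w 0.0176 grip 30.0
tool step per mm: +X [-0.779  0.627 -0.001] +Y [ 0.627  0.779 -0.   ]
gold stage [39.7 -0.8] [47.7 69.9] yaw rel 0.4
```

View pics/c1.png

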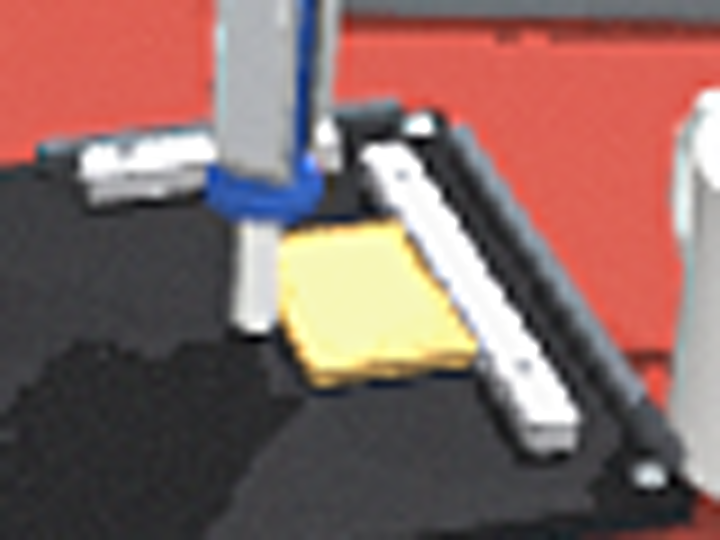

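The wafer lies against the long fence (gold edge running along the white fence in the crop), and the stem touches its left side. Force is building gently, so I'll press on.

>>> carry_out:
  increments:
    - [255, [-0.39, 0.31, 0], 0]
    - [255, [-0.39, 0.31, 0], 0]
    - [255, [0, 0, 0], 0]

```text
time: 10.1
tool_pos: [0.6325, 0.228, 0.079]
ee_rot: [-3.14, -0.002, 2.596]
wrist_force: [-4.1, -1.6, 1.9]
width: 0.0179
finger_force: 30.0
```

>>> carry_out:
  increments:
    - [255, [-0.39, 0.31, 0], 0]
    - [255, [-0.39, 0.31, 0], 0]
    - [255, [0, 0, 0], 0]

```text
time: 10.4
tool_pos: [0.6328, 0.228, 0.079]
ee_rot: [-3.138, -0.003, 2.596]
wrist_force: [-6.8, -1.6, 2.3]
width: 0.0178
finger_force: 30.0
```

Run:
```python
from st import *
report(); gold_side(robot.snapshot("side"))
```

```text
t 10.4 tcp [632.8 228.   79. ] stage xy [13.1  0.9] F stage [-6.96, -0.64] Fz 2.31 w 0.0178 grip 30.0
tool step per mm: +X [-0.779  0.627 -0.004] +Y [ 0.627  0.779 -0.001]
gold stage [39.6 -1.9] [48.  72.7] yaw rel 0.2
```

>>> carry_out:
  increments:
    - [255, [0, 0, 0], 0]
    - [255, [0, 0, 0], 0]
    - [255, [0, 0, 0], 0]

```text
time: 10.75
tool_pos: [0.6328, 0.228, 0.0791]
ee_rot: [-3.138, -0.003, 2.596]
wrist_force: [-6.3, -1.7, 2.0]
width: 0.0176
finger_force: 30.0
```

>>> carry_out:
  increments:
    - [255, [0, 0, 0], 0]
    - [255, [0, 0, 0], 0]
    - [255, [0, 0, 0], 0]

```text
time: 11.05
tool_pos: [0.6328, 0.228, 0.079]
ee_rot: [-3.138, -0.003, 2.596]
wrist_force: [-5.9, -1.5, 2.0]
width: 0.0181
finger_force: 30.0
```

>>> carry_out:
  increments:
    - [255, [0, 0, 0], 0]
    - [255, [0, 0, 0], 0]
    - [255, [0, 0, 0], 0]
    - [255, [0, 0, 0], 0]

```text
time: 11.45
tool_pos: [0.6328, 0.228, 0.079]
ee_rot: [-3.138, -0.003, 2.596]
wrist_force: [-7.1, -2.4, 2.6]
width: 0.0174
finger_force: 30.0
```

>>> carry_out:
  increments:
    - [255, [-0.16, 0.13, 0], 0]
    - [255, [0, 0, 0], 0]
    - [255, [0, 0, 0], 0]
    - [255, [0, 0, 0], 0]
    - [255, [0, 0, 0], 0]
    - [255, [0, 0, 0], 0]
    - [255, [0, 0, 0], 0]
    - [255, [0, 0, 0], 0]

```text
time: 12.25
tool_pos: [0.6328, 0.228, 0.079]
ee_rot: [-3.138, -0.003, 2.596]
wrist_force: [-7.3, -2.0, 2.6]
width: 0.0174
finger_force: 30.0
```

>>> carry_out:
  increments:
    - [255, [0.78, -0.63, 0], 0]
    - [255, [1.56, -1.25, 0], 0]
    - [255, [3.1, -2.5, 0], 0]
    - [255, [3.1, -2.5, 0], 0]
    - [255, [0, 0, 0], 0]
    - [255, [0, 0, 0], 0]

```text
time: 12.85
tool_pos: [0.6242, 0.2272, 0.0795]
ee_rot: [3.14, 0.001, 2.596]
wrist_force: [0.6, -0.5, -0.4]
width: 0.0178
finger_force: 30.0
```

Run:
```python
from st import *
report(); gold_side(robot.snapshot("side"))
```

```text
t 12.85 tcp [624.2 227.2  79.5] stage xy [4.5 1.2] F stage [0.5, -0.58] Fz -0.43 w 0.0178 grip 30.0
tool step per mm: +X [-0.779  0.627  0.001] +Y [0.627 0.779 0.   ]
gold stage [39.8 -1.7] [47.7 73.7] yaw rel 0.2
```

>>> carry_out:
  increments:
    - [255, [-16, -20, 0], 0]
    - [255, [-16, -20, 0], 0]
    - [255, [-7, 5.7, 0], 0]
    - [255, [-14, 11.3, 0], 0]
    - [255, [-7.3, 5.8, 0], 0]
    - [255, [0, 0, 0], 0]
    - [255, [0, 0, 0], 0]

```text
time: 13.6
tool_pos: [0.6662, 0.1816, 0.0788]
ee_rot: [-3.141, -0.001, 2.597]
wrist_force: [-0.4, 0.9, -0.5]
width: 0.0181
finger_force: 30.0
```

Run:
```python
from st import *
report(); s=robot.snapshot("side"); gold_side(s)
cv2.imwrite("pics/c2.png",crop(s,320,200,80,60,9))
```

```text
t 13.6 tcp [666.2 181.6  78.8] stage xy [ 40.1 -49.6] F stage [-0.28, 0.98] Fz -0.54 w 0.0181 grip 30.0
tool step per mm: +X [-0.779  0.627 -0.001] +Y [0.627 0.779 0.   ]
gold stage [31.  -0.3] [74.6 37.2] yaw rel 80.4
```

View pics/c2.png

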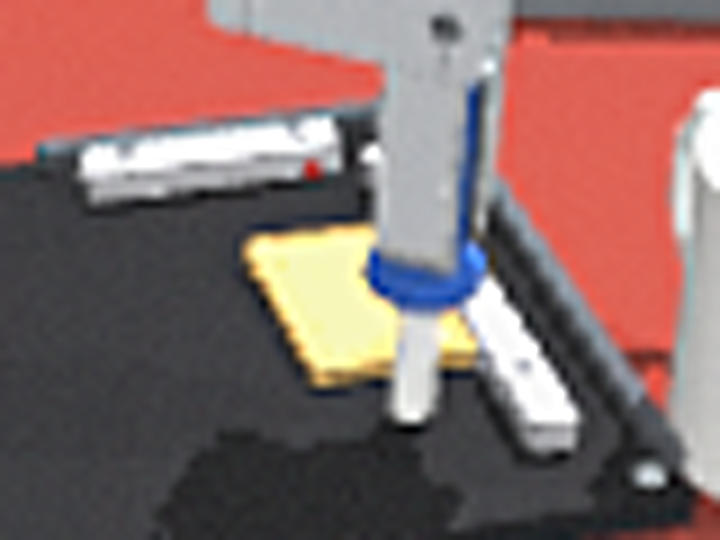

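The crop shows the stem (410,405) standing below the near short edge of the wafer. The wafer still lies along the long fence, and the short fence's red pin (312,168) stands out. Now the slide along +Y with a faint +X bias.

>>> carry_out:
  increments:
    - [255, [1.5, 2.7, 0], 0]
    - [255, [1.85, 2.36, 0], 0]
    - [255, [1.85, 2.36, 0], 0]
    - [255, [1.85, 2.36, 0], 0]
    - [255, [1.85, 2.36, 0], 0]
    - [255, [1.85, 2.36, 0], 0]
    - [255, [1.85, 2.36, 0], 0]
    - [255, [1.85, 2.36, 0], 0]

```text
time: 14.45
tool_pos: [0.664, 0.2048, 0.0793]
ee_rot: [-3.141, 0.0, 2.596]
wrist_force: [-0.5, -2.2, 0.3]
width: 0.0182
finger_force: 30.0
```

Run:
```python
from st import *
report()
# left edge (stage -x edge) and visible gold outline from side view, in stage coords
s=robot.snapshot("side"); m=cv2.inRange(hsv(s),np.array((20,60,120)),np.array((38,255,255)))[205:260,310:390]
pts=[]
for r in range(m.shape[0]):
    c=np.flatnonzero(m[r])
    if len(c)>3: pts.append([310+c[0]-.5,205+r])
P=stage(onz("side",pts,.018)[:,:2]*1000); print(P[::2].round(1).tolist())
```

```text
t 14.45 tcp [664.  204.8  79.3] stage xy [ 40.9 -26.3] F stage [-0.78, -2.09] Fz 0.27 w 0.0182 grip 30.0
tool step per mm: +X [-0.779  0.628 -0.   ] +Y [ 0.628  0.779 -0.001]
[[34.4, 45.1], [16.8, 39.6], [18.9, 29.5], [18.6, 20.0], [18.3, 10.7], [18.0, 1.5], [17.7, -7.6], [17.4, -16.6]]
```

```bash
cat >> st.py <<'E'
def edge(s,x0=0,y0=0,k=1):
    m=cv2.inRange(hsv(s),np.array((20,60,120)),np.array((38,255,255)))
    if k==1: m[:205]=0;m[260:]=0;m[:,:310]=0;m[:,390:]=0
    pts=[]
    for r in range(m.shape[0]):
        c=np.flatnonzero(m[r])
        if len(c)>3*k: pts.append([x0+(c[0]+.5)/k-.5-.0,y0+(r+.5)/k-.5])
    P=stage(onz("side",pts,.018)[:,:2]*1000); lo,hi=P[:,1].min(),P[:,1].max()
    Q=P[(P[:,1]>lo+12)&(P[:,1]<hi-10)]; f=np.polyfit(Q[:,1],Q[:,0],1)
    print("edge y",lo.round(1),hi.round(1),"x mid",Q[:,0].mean().round(2),"yaw deg",-np.degrees(f[0]).round(2))
E
python3 - <<'E'
from st import *
edge(cv2.imread("pics/c2.png"),320,200,9); 
edge(cv2.imread("pics/side0.png")); edge(robot.snapshot("side"))
E
```

```text
edge y -33.9 35.8 x mid 16.76 yaw deg 0.4
edge y -27.6 36.0 x mid -12.28 yaw deg 7.09
edge y -16.8 46.6 x mid 19.01 yaw deg -1.89
```

>>> carry_out:
  increments:
    - [255, [-1.9, -2.3, 0], 0]
    - [255, [-3.1, 2.5, 0], 0]
    - [255, [1.88, 2.33, 0], 0]
    - [255, [1.25, 1.56, 0], 0]
    - [255, [1.25, 1.56, 0], 0]
    - [255, [1.25, 1.56, 0], 0]
    - [255, [1.25, 1.56, 0], 0]
    - [255, [0, 0, 0], 0]

```text
time: 15.35
tool_pos: [0.6668, 0.2139, 0.0791]
ee_rot: [3.141, -0.0, 2.596]
wrist_force: [-0.1, -0.6, -1.3]
width: 0.018
finger_force: 30.0
```

Run:
```python
from st import *
report(); edge(robot.snapshot("side"))
```

```text
t 15.35 tcp [666.8 213.9  79.1] stage xy [ 45.  -17.6] F stage [-0.14, -0.56] Fz -1.28 w 0.018 grip 30.0
tool step per mm: +X [-0.779  0.627 -0.   ] +Y [0.627 0.779 0.   ]
edge y -7.9 54.2 x mid 17.8 yaw deg -2.17
```

Run:
```python
from st import *
s=robot.snapshot("side"); cv2.imwrite("pics/c3.png",crop(s,325,205,72,52,11)); gold_side(s)
```

```text
gold stage [34.1 18.7] [38.7 73.7] yaw rel -0.0
```

View pics/c3.png

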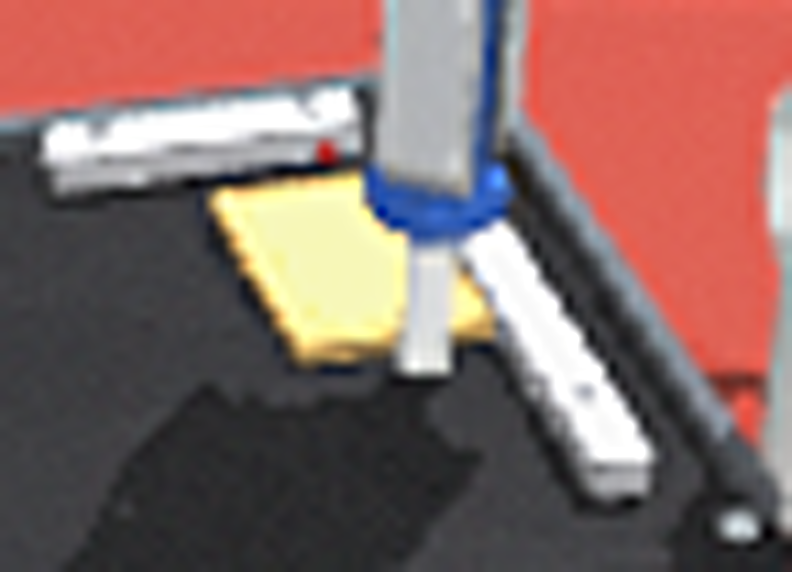

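The wafer's left edge runs (212,192) to (295,358). Its near right corner (493,325) touches the long fence. The short pin (327,152) is still out.

Run:
```python
from st import *
def ang(p,x0,y0,k,z=.018):
    p=np.array(p,float)/k+[x0,y0]-.45; P=stage(onz("side",p,z)[:,:2]*1000); d=P[0]-P[1]; return P.round(1).tolist(),np.degrees(np.arctan2(-d[0],d[1])).round(2)
print("now",ang([[212,192],[295,358]],325,205,11)); print("c2",ang([[246,245],[312,385]],320,200,9))
print("fence c3 bottom edge (z12)",ang([[510,350],[585,490]],325,205,11,.012)," top outer",ang([[500,225],[655,455]],325,205,11,.022))
print("fence c1",ang([[365,155],[525,425]],320,200,9,.022),"wafer c1",ang([[282,265],[312,385]],320,200,9),"right",ang([[405,225],[475,350]],320,200,9))
t=robot.snapshot("top");H=hsv(up(t));m=cv2.inRange(H,np.array((22,100,120)),np.array((35,255,255)))
y,x=np.nonzero(m[4*165:4*275,4*205:4*330]); print("top gold px",len(x), (x.min()/4+205,x.max()/4+205,y.min()/4+165,y.max()/4+165) if len(x) else "")
```

```text
now ([[16.8, 54.3], [14.6, -16.3]], np.float64(-1.8))
c2 ([[17.8, 30.8], [14.4, -39.3]], np.float64(-2.71))
fence c3 bottom edge (z12) ([[65.2, -16.1], [62.6, -71.2]], np.float64(-2.65))  top outer ([[74.5, 19.0], [76.0, -75.8]], np.float64(0.88))
fence c1 ([[63.0, 62.7], [60.6, -75.6]], np.float64(-0.99)) wafer c1 ([[24.4, 18.6], [14.4, -39.3]], np.float64(-9.75)) right ([[64.2, 30.2], [62.0, -33.9]], np.float64(-1.93))
top gold px 6707 (np.float64(237.25), np.float64(265.5), np.float64(195.75), np.float64(215.75))
```

By the same measure the wafer sat at -2.7° when pressed flush and is at -1.8° now, so it is essentially still flush. I'll go back to nearly mid-edge and continue.

>>> carry_out:
  increments:
    - [255, [-1.9, -2.3, 0], 0]
    - [255, [2.3, -1.9, 0], 0]
    - [255, [1.88, 2.33, 0], 0]
    - [255, [1.88, 2.33, 0], 0]
    - [255, [1.88, 2.33, 0], 0]
    - [255, [1.88, 2.33, 0], 0]
    - [255, [1.88, 2.33, 0], 0]
    - [255, [1.88, 2.33, 0], 0]

```text
time: 16.3
tool_pos: [0.6621, 0.2281, 0.0792]
ee_rot: [-3.142, 0.0, 2.596]
wrist_force: [-0.4, -1.5, 0.9]
width: 0.0179
finger_force: 30.0
```

>>> carry_out:
  increments:
    - [255, [0.63, 0.78, 0], 0]
    - [255, [0.63, 0.78, 0], 0]
    - [255, [0, 0, 0], 0]

```text
time: 16.6
tool_pos: [0.6618, 0.23, 0.0793]
ee_rot: [3.141, -0.0, 2.596]
wrist_force: [-0.2, -0.6, -0.3]
width: 0.018
finger_force: 30.0
```

Run:
```python
from st import *
report(); edge(robot.snapshot("side"))
```

```text
t 16.6 tcp [661.8 230.   79.3] stage xy [42.2 -1. ] F stage [-0.32, -0.51] Fz -0.27 w 0.018 grip 30.0
tool step per mm: +X [-0.779  0.627  0.   ] +Y [0.627 0.779 0.   ]
edge y 6.1 69.9 x mid 17.21 yaw deg 3.06
```

>>> carry_out:
  increments:
    - [255, [-1.9, -2.3, 0], 0]
    - [255, [-3.1, -3.9, 0], 0]
    - [255, [14.8, -11.9, 0], 0]
    - [255, [14.8, -11.9, 0], 0]
    - [255, [18.5, 23, 0], 0]
    - [255, [18.5, 23, 0], 0]
    - [255, [0, 0, 0], 0]
    - [255, [0, 0, 0], 0]

```text
time: 17.45
tool_pos: [0.6173, 0.2756, 0.0791]
ee_rot: [-3.141, 0.0, 2.597]
wrist_force: [-0.2, 0.1, 0.2]
width: 0.018
finger_force: 30.0
```

Run:
```python
from st import *
report(); s=robot.snapshot("side"); cv2.imwrite("pics/keep.png",s); edge(s); gold_side(s)
m=cv2.inRange(hsv(s),np.array((20,60,120)),np.array((38,255,255)));m[:205]=0;m[260:]=0;m[:,:310]=0;m[:,390:]=0
for r in range(205,260,2):
    c=np.flatnonzero(m[r])
    if len(c)>3: print(stage(onz("side",[[c[0]-.5,r],[c[-1]+.5,r]],.018)[:,:2]*1000).round(1).tolist())
```

```text
t 17.45 tcp [617.3 275.6  79.1] stage xy [ 4.1 50.1] F stage [-0.15, 0.12] Fz 0.2 w 0.018 grip 30.0
tool step per mm: +X [-0.779  0.627 -0.   ] +Y [ 0.627  0.779 -0.   ]
edge y 6.1 69.9 x mid 17.21 yaw deg 3.06
gold stage [38.7 36. ] [48.1 70.5] yaw rel 2.2
[[17.7, 69.1], [60.3, 58.7]]
[[14.9, 59.8], [62.2, 48.2]]
[[17.1, 49.3], [61.5, 38.5]]
[[16.8, 39.6], [63.4, 28.3]]
[[16.5, 30.1], [62.8, 18.7]]
[[16.2, 20.6], [62.2, 9.4]]
[[18.3, 10.7], [44.8, 4.2]]
```

>>> carry_out:
  increments:
    - [255, [-1.56, 1.25, 0], 0]
    - [255, [-1.56, 1.25, 0], 0]
    - [255, [-1.56, 1.25, 0], 0]
    - [255, [-0.78, 0.63, 0], 0]
    - [255, [-0.39, 0.31, 0], 0]
    - [255, [-0.39, 0.31, 0], 0]
    - [255, [-0.39, 0.31, 0], 0]
    - [255, [0, 0, 0], 0]

```text
time: 18.3
tool_pos: [0.6257, 0.2767, 0.0791]
ee_rot: [-3.142, -0.0, 2.596]
wrist_force: [-1.8, -0.4, 0.1]
width: 0.0176
finger_force: 30.0
```

>>> carry_out:
  increments:
    - [255, [-0.39, 0.31, 0], 0]
    - [255, [-0.39, 0.31, 0], 0]
    - [255, [0, 0, 0], 0]

```text
time: 18.6
tool_pos: [0.626, 0.2767, 0.079]
ee_rot: [-3.14, -0.002, 2.596]
wrist_force: [-3.4, -0.1, 1.0]
width: 0.0181
finger_force: 30.0
```

Run:
```python
from st import *
report(); gold_side(robot.snapshot("side"))
```

```text
t 18.6 tcp [626.  276.7  79. ] stage xy [12.8 50. ] F stage [-3.43, 0.34] Fz 1.05 w 0.0181 grip 30.0
tool step per mm: +X [-0.779  0.627 -0.002] +Y [0.627 0.779 0.   ]
gold stage [39.9 35.2] [47.6 72.2] yaw rel -0.5
```

Flush again on the long fence (tip x is 12.8, as before). Going back round to finish the Y slide.

>>> carry_out:
  increments:
    - [255, [1.56, -1.25, 0], 0]
    - [255, [5.4, -4.4, 0], 0]
    - [255, [-18.5, -23, 0], 0]
    - [255, [-18.5, -23, 0], 0]
    - [255, [-14, 11.3, 0], 0]
    - [255, [-14, 11.3, 0], 0]
    - [255, [0, 0, 0], 0]
    - [255, [0, 0, 0], 0]

```text
time: 19.45
tool_pos: [0.6614, 0.2217, 0.0792]
ee_rot: [3.141, 0.0, 2.596]
wrist_force: [0.6, 0.3, -1.6]
width: 0.0175
finger_force: 30.0
```

Run:
```python
from st import *
report()
```

```text
t 19.45 tcp [661.4 221.7  79.2] stage xy [40.7 -9.2] F stage [0.63, 0.2] Fz -1.59 w 0.0175 grip 30.0
tool step per mm: +X [-0.779  0.627  0.001] +Y [ 0.627  0.779 -0.   ]
```

>>> carry_out:
  increments:
    - [255, [2.4, 1.9, 0], 0]
    - [255, [1.88, 2.33, 0], 0]
    - [255, [1.25, 1.56, 0], 0]
    - [255, [0.63, 0.78, 0], 0]
    - [255, [0.31, 0.39, 0], 0]
    - [255, [0.31, 0.39, 0], 0]
    - [255, [0.31, 0.39, 0], 0]
    - [255, [0.31, 0.39, 0], 0]

```text
time: 20.25
tool_pos: [0.6593, 0.2321, 0.0792]
ee_rot: [-3.141, 0.0, 2.596]
wrist_force: [-0.2, -3.4, -0.3]
width: 0.0178
finger_force: 30.0
```

>>> carry_out:
  increments:
    - [255, [0.31, 0.39, 0], 0]
    - [255, [0.31, 0.39, 0], 0]
    - [255, [0, 0, 0], 0]

```text
time: 20.55
tool_pos: [0.6593, 0.2323, 0.0792]
ee_rot: [-3.14, 0.001, 2.596]
wrist_force: [-0.6, -4.1, 1.0]
width: 0.0182
finger_force: 30.0
```

>>> carry_out:
  increments:
    - [255, [0.31, 0.39, 0], 0]
    - [255, [0.31, 0.39, 0], 0]
    - [255, [0, 0, 0], 0]

```text
time: 20.85
tool_pos: [0.6592, 0.2326, 0.0792]
ee_rot: [-3.139, 0.002, 2.595]
wrist_force: [0.4, -6.1, 1.5]
width: 0.0175
finger_force: 30.0
```

Run:
```python
from st import *
report();gold_side(robot.snapshot("side"))
```

```text
t 20.85 tcp [659.2 232.6  79.2] stage xy [39.9  1.9] F stage [-0.45, -6.08] Fz 1.54 w 0.0175 grip 30.0
tool step per mm: +X [-0.778  0.628 -0.   ] +Y [ 0.628  0.778 -0.004]
gold stage [32.4 38.5] [33. 70.] yaw rel 1.3
```

>>> carry_out:
  increments:
    - [255, [0.31, 0.39, 0], 0]
    - [255, [0, 0, 0], 0]
    - [255, [0, 0, 0], 0]

```text
time: 21.2
tool_pos: [0.6592, 0.2326, 0.0792]
ee_rot: [-3.138, 0.002, 2.595]
wrist_force: [-0.5, -7.8, 0.9]
width: 0.0178
finger_force: 30.0
```

>>> carry_out:
  increments:
    - [255, [0, 0, 0], 0]
    - [255, [0, 0, 0], 0]

```text
time: 21.4
tool_pos: [0.6592, 0.2326, 0.0792]
ee_rot: [-3.138, 0.002, 2.595]
wrist_force: [-0.5, -7.8, 0.1]
width: 0.0178
finger_force: 30.0
```

>>> carry_out:
  increments:
    - [255, [0, 0, 0], 0]
    - [255, [0, 0, 0], 0]
    - [255, [0, 0, 0], 0]
    - [255, [0, 0, 0], 0]

```text
time: 21.8
tool_pos: [0.6592, 0.2326, 0.0792]
ee_rot: [-3.138, 0.002, 2.595]
wrist_force: [0.6, -6.8, 1.3]
width: 0.0178
finger_force: 30.0
```

>>> carry_out:
  increments:
    - [255, [-0.63, -0.78, 0], 0]
    - [255, [-1.25, -1.56, 0], 0]
    - [255, [-3.1, -3.9, 0], 0]
    - [255, [0, 0, 0], 0]
    - [255, [0, 0, 0], 0]

```text
time: 22.3
tool_pos: [0.66, 0.2278, 0.0792]
ee_rot: [3.14, -0.001, 2.596]
wrist_force: [0.3, -0.1, -0.8]
width: 0.0177
finger_force: 30.0
```

Run:
```python
from st import *
report();s=robot.snapshot("side");gold_side(s);edge(s)
k=6;H=hsv(up(s,k));red=cv2.inRange(H,np.array((0,180,60)),np.array((8,255,255)))[k*205:k*228,k*325:k*362]
y,x=np.nonzero(red);print("short pin red px",len(x),(325+x.mean()/k,205+y.mean()/k) if len(x) else "")
s0=cv2.imread("pics/side0.png");red=cv2.inRange(hsv(up(s0,k)),np.array((0,180,60)),np.array((8,255,255)))[k*205:k*228,k*325:k*362];y,x=np.nonzero(red);print("before",len(x),(325+x.mean()/k,205+y.mean()/k) if len(x) else "")
```

```text
t 22.3 tcp [660.  227.8  79.2] stage xy [40.1 -2.9] F stage [0.23, -0.16] Fz -0.83 w 0.0177 grip 30.0
tool step per mm: +X [-0.779  0.627  0.001] +Y [0.627 0.779 0.002]
gold stage [32.5 38.3] [32.2 70.8] yaw rel 0.3
edge y 10.4 72.3 x mid 19.03 yaw deg 0.57
short pin red px 0 
before 51 (np.float64(354.6503267973856), np.float64(219.05555555555554))
```

>>> carry_out:
  increments:
    - [255, [-3.8, -4.7, 0], 0]
    - [255, [14, -11.3, 0], 0]
    - [255, [14, -11.3, 0], 0]
    - [255, [14.7, 18.3, 0], 0]
    - [255, [14.7, 18.3, 0], 0]
    - [255, [0, 0, 0], 0]
    - [255, [-1.56, 1.25, 0], 0]
    - [255, [0, 0, 0], 0]

```text
time: 23.15
tool_pos: [0.6215, 0.2622, 0.0791]
ee_rot: [-3.141, 0.001, 2.595]
wrist_force: [-0.5, 0.9, -0.2]
width: 0.0179
finger_force: 30.0
```

>>> carry_out:
  increments:
    - [255, [-1.56, 1.25, 0], 0]
    - [255, [-1.56, 1.25, 0], 0]
    - [255, [-0.39, 0.31, 0], 0]
    - [255, [-0.39, 0.31, 0], 0]
    - [255, [0, 0, 0], 0]
    - [255, [0, 0, 0], 0]

```text
time: 23.75
tool_pos: [0.6259, 0.2637, 0.0792]
ee_rot: [3.142, -0.0, 2.596]
wrist_force: [0.6, 0.0, -0.6]
width: 0.0181
finger_force: 30.0
```

Run:
```python
from st import *
report();s=robot.snapshot("side");gold_side(s)
```

```text
t 23.75 tcp [625.9 263.7  79.2] stage xy [11.  37.2] F stage [0.64, -0.07] Fz -0.59 w 0.0181 grip 30.0
tool step per mm: +X [-0.779  0.627  0.   ] +Y [0.627 0.779 0.   ]
gold stage [40.2 38.3] [47.2 70.9] yaw rel -1.1
```

>>> carry_out:
  increments:
    - [255, [-0.39, 0.31, 0], 0]
    - [255, [-0.39, 0.31, 0], 0]
    - [255, [0, 0, 0], 0]
    - [255, [0, 0, 0], 0]

```text
time: 24.2
tool_pos: [0.6269, 0.2639, 0.0792]
ee_rot: [3.142, -0.0, 2.596]
wrist_force: [-0.1, 1.1, -0.8]
width: 0.0181
finger_force: 30.0
```

>>> carry_out:
  increments:
    - [255, [-0.39, 0.31, 0], 0]
    - [255, [-0.39, 0.31, 0], 0]
    - [255, [0, 0, 0], 0]
    - [255, [0, 0, 0], 0]

```text
time: 24.6
tool_pos: [0.6275, 0.264, 0.0791]
ee_rot: [-3.141, -0.001, 2.596]
wrist_force: [-2.6, -0.3, 0.1]
width: 0.0177
finger_force: 30.0
```

Run:
```python
from st import *
report();s=robot.snapshot("side");gold_side(s)
```

```text
t 24.6 tcp [627.5 264.   79.1] stage xy [12.6 37.2] F stage [-2.66, 0.09] Fz 0.05 w 0.0177 grip 30.0
tool step per mm: +X [-0.779  0.627 -0.001] +Y [0.627 0.779 0.   ]
gold stage [40.4 38.4] [47.  70.7] yaw rel -1.8
```

The probe meets the wafer at the same tip position as when it was pressed on the fence (12.6 mm, 2.7 N), so the wafer is flush on both fences. Returning the stick.

>>> carry_out:
  increments:
    - [255, [1.56, -1.25, 0], 0]
    - [255, [4.7, -3.8, 0], 0]
    - [255, [0, 0, -20], 0]
    - [255, [0, 0, -40], 0]
    - [255, [0, 0, -21], 0]
    - [255, [-15.9, -40.1, 0], 0]
    - [255, [-15.9, -40.1, 0], 0]
    - [255, [-15.9, -40.1, 0], 0]

```text
time: 25.45
tool_pos: [0.5979, 0.1344, 0.1606]
ee_rot: [3.141, 0.001, 2.597]
wrist_force: [0.7, -0.2, -1.1]
width: 0.0179
finger_force: 30.0
```

>>> carry_out:
  increments:
    - [255, [-15.9, -40.1, 0], 0]
    - [255, [-15.9, -40.1, 0], 0]
    - [255, [-15.9, -40.1, 0], 0]
    - [255, [-15.9, -40.1, 0], 0]
    - [255, [-15.9, -40.1, 0], 0]
    - [255, [-15.9, -40.1, 0], 0]
    - [255, [-15.9, -40.1, 0], 0]
    - [255, [-15.9, -40.1, 0], 0]

```text
time: 26.25
tool_pos: [0.54, -0.2065, 0.1605]
ee_rot: [3.141, 0.001, 2.596]
wrist_force: [0.9, 0.4, 0.5]
width: 0.0177
finger_force: 30.0
```

>>> carry_out:
  increments:
    - [255, [0, 0, 0], 0]
    - [255, [0, 0, 0], 0]
    - [255, [0, 0, 0], 0]

```text
time: 26.55
tool_pos: [0.5407, -0.204, 0.1602]
ee_rot: [3.141, 0.0, 2.597]
wrist_force: [0.2, -0.2, -0.4]
width: 0.0181
finger_force: 30.0
```

Run:
```python
from st import *
report(); print("to go",delta([540,-204.7,160]).round(2))
s=robot.snapshot("side"); # stem tip (white) relative to stand
p=pix("side",[[.5405,-.2052,.094]])[0]; print("expected tip px",p)
x,y=int(p[0]),int(p[1]); H=hsv(s); m=cv2.inRange(H,np.array((0,0,150)),np.array((179,40,255)))[y-30:y+15,x-15:x+16]
for r in range(0,45,4):
    c=np.flatnonzero(m[r]); print(r+y-30,(c.min()+x-15,c.max()+x-15,len(c)) if len(c) else "")
```

```text
t 26.55 tcp [ 540.7 -204.   160.2] stage xy [-135.3 -415.2] F stage [0.16, -0.2] Fz -0.37 w 0.0181 grip 30.0
tool step per mm: +X [-0.779  0.627  0.001] +Y [0.627 0.779 0.   ]
to go [ 0.23 -0.95  0.22]
expected tip px [339.17956516 346.79439816]
316 (np.int64(331), np.int64(350), 16)
320 (np.int64(331), np.int64(344), 14)
324 (np.int64(331), np.int64(343), 13)
328 (np.int64(341), np.int64(343), 3)
332 
336 (np.int64(336), np.int64(342), 7)
340 (np.int64(336), np.int64(342), 7)
344 (np.int64(336), np.int64(342), 7)
348 (np.int64(337), np.int64(340), 4)
352 (np.int64(326), np.int64(339), 9)
356 (np.int64(325), np.int64(342), 15)
360 (np.int64(328), np.int64(343), 16)
```

The stem tip is where expected (column 339), so I'm descending.

>>> carry_out:
  increments:
    - [255, [0.2, -0.9, 15], 0]
    - [255, [0, 0, 20], 0]
    - [255, [0, 0, 15], 0]
    - [255, [0, 0, 8], 0]
    - [255, [0, 0, 0], 0]

```text
time: 27.1
tool_pos: [0.539, -0.2046, 0.0999]
ee_rot: [-3.141, -0.004, 2.597]
wrist_force: [-0.5, -0.3, 0.3]
width: 0.0176
finger_force: 30.0
```

>>> carry_out:
  increments:
    - [255, [0, 0, 10], 0]
    - [255, [0, 0, 10], 0]
    - [255, [0, 0, 6], 0]
    - [255, [0, 0, 2.5], 0]
    - [255, [0, 0, 0], 0]
    - [255, [0, 0, 0], 0]

```text
time: 27.7
tool_pos: [0.5402, -0.2057, 0.074]
ee_rot: [3.141, 0.001, 2.596]
wrist_force: [-0.1, 1.4, -0.9]
width: 0.0177
finger_force: 30.0
```

>>> carry_out:
  increments:
    - [255, [0, 0, 1], 0]
    - [255, [0, 0, 0.5], 0]
    - [255, [0, 0, 0], 0]
    - [255, [0, 0, 0], 0]

```text
time: 28.1
tool_pos: [0.54, -0.2056, 0.0723]
ee_rot: [3.141, 0.0, 2.596]
wrist_force: [-0.5, -0.6, -1.2]
width: 0.0176
finger_force: 30.0
```

>>> carry_out:
  increments:
    - [200, [0, 0, 0], 0]
    - [150, [0, 0, 0], 0]
    - [100, [0, 0, 0], 0]
    - [100, [0, 0, 0], 0]
    - [100, [0, 0, 0], 0]

```text
time: 28.6
tool_pos: [0.54, -0.2056, 0.0722]
ee_rot: [3.141, 0.0, 2.596]
wrist_force: [1.0, 0.3, 0.1]
width: 0.0488
finger_force: 0.0
```

>>> carry_out:
  increments:
    - [100, [0, 0, -10], 0]
    - [100, [0, 0, -25], 0]
    - [100, [0, 0, -40], 0]
    - [100, [0, 0, -40], 0]
    - [100, [-30, -30, -20], 0]
    - [100, [-30, -30, 0], 0]
    - [100, [-30, -30, 0], 0]
    - [100, [0, 0, 0], 0]

```text
time: 29.4
tool_pos: [0.57, -0.334, 0.2062]
ee_rot: [-3.14, 0.0, 2.591]
wrist_force: [0.8, 0.6, -0.4]
width: 0.0569
finger_force: 0.0
```

Run:
```python
from st import *
report();s=robot.snapshot("side");t=robot.snapshot("top");gold(t);gold_side(s)
a=cv2.resize(t[165:275,205:325],(400,366),interpolation=cv2.INTER_CUBIC);b=crop(s,285,310,110,100,3.6363)[:363];c=crop(s,320,200,80,60,5)[:,:400]
im=np.zeros((600,800,3),np.uint8);im[:366,:400]=a;im[:b.shape[0],400:400+b.shape[1]]=b[:,:400];im[366:600,:400]=c[:234];cv2.imwrite("pics/fin.png",im)
k=6;red=cv2.inRange(hsv(up(t,k)),np.array((0,200,100)),np.array((6,255,255)));
for roi in((240,192,14,10),(226,200,10,10)):
    x,y,w,h=roi;print(roi,np.count_nonzero(red[k*y:k*(y+h),k*x:k*(x+w)]))
```

```text
t 29.4 tcp [ 570.  -334.   206.2] stage xy [-123.4 -547.9] F stage [0.86, 0.45] Fz -0.39 w 0.0569 grip 0.0
tool step per mm: +X [-0.776  0.631 -0.001] +Y [ 0.631  0.776 -0.001]
gold stage [40.  39.7] [43.7 62. ] yaw rel -0.8
gold stage [40.  38.3] [48.1 70.9] yaw rel -0.1
(240, 192, 14, 10) 0
(226, 200, 10, 10) 0
```

View pics/fin.png

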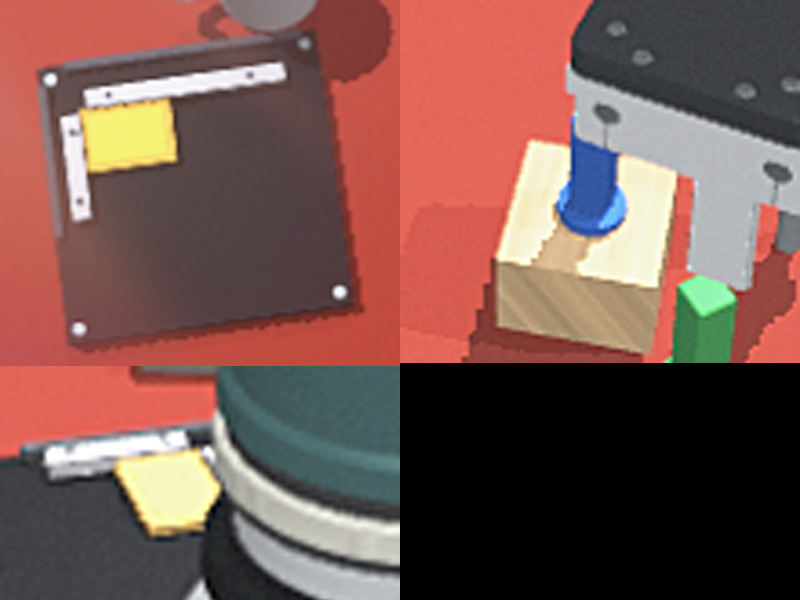

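The final view shows the gold wafer (130,135) tight against both fences with no red pin visible. The stick stands seated in its stand (595,200) and the gripper is clear. Handing in.

```bash
python3 -c "
from bench import robot
print(robot.close_job())"
```

```text
the job is handed in; nothing more can be done
None
```

I handed the job in at about 29 s: the gold wafer is flush with both fences (pressed at about 7 N on each; highest reading 7.8 N), the blue stick is back in its stand, nothing else was disturbed in the views I checked, and no verdict came back. The wafer's leading end came about 2° off the long fence mid-slide, so I nudged it flush again before the short-fence press.

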